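# Push the missing carrier onto the lamp's guide rods

## Robot

A 6-joint arm with a two-finger parallel gripper is mounted at the origin on the work surface. World frame = base frame: x ahead of the robot, y to its left, z up, the work surface at z = 0. Lengths are in m, angles in rad, forces in N, time in s.
With the tool pointing down it reaches from about 0.425 to 0.95 m from the base axis. Payload 3.5 kg.
Tool frame: the origin (TCP) lies between the finger pads; the fingertips stand 14 mm ahead of it and the grasp point (between the pads) lies 5 mm behind it; z points along the fingers, y is the line along which they close (so a half turn about z gives the same grasp; the last joint's range is limited). The gripper opens to 85 mm and grips with 20 to 120 N. Pads are 22 mm wide; open, the fingers measure 114 mm over their backs; the gripper's body (76 mm by 85 mm) begins 54 mm behind the grasp point. The pads swing forward as they close: fully open they stand 13 mm farther back than shut.
Start: joints at [-0.15, 0.286, 1.577, -0, 1.279, -0.15], TCP at [0.675, 0, 0.245] pointing down, gripper open.
Joint ranges: [-2.77, 2.77], [-0.9, 2.22], [0.21, 2.48], [-1.53, 4.67], [0.24, 2.81], [-2.84, 2.84]. Speed limits (rad/s): [2.79, 2.79, 3.14, 3.14, 3.14, 3.14].

## Interface

Orientations are given as a unit quaternion [x, y, z, w].
In Python, from plant import * gives the robot as it stands.
- The arm moves only by the tool step_arm, never from a script. Its argument "commands" is a list of rows, each an object of numbers: "gripper": the gripper's target within -1 to 1 (shut at 1, half-way at 0, fully open at -1); "x", "y", "z": the shift along the tool's x, y, z in mm; "spin": the turn about the tool's z in degrees. A call has exactly 10 rows; each row shifts and turns the commanded pose from where the row before left it, along the tool's axes as they then stand; what a row does not reach is not made up. A row lasts 1/10 s, in which the tool goes at most 50 mm and 8.59 degrees, less where a joint would pass 70% of its speed; a pose out of reach is approached as far as the arm can. A call with a gripper value outside its range is refused whole. The fingers move at their own pace and stop on an object; "force" is the grip in N (left out, the last holds). Time passes only in rows, so rows that do not move let the fingers close, or fill a call up. It gives the time, the measured TCP pose, the force, the opening and the grip force at its end, in the units of the state.
- get_state(): the state, without advancing time (a new reading comes with each control period).
- read_camera(name): name is "scene" or "side" or "wrist"; returns a dict with "color" (420x560x3 uint8, red, green, blue), "z_map" (420x560 float32, m along the optical axis (not along the pixel's ray), 0 where there is no reading), "fx", "fy", "cx", "cy" (pixels), "eye" and "attitude" of the camera in the world; the wrist camera has in their place "mount" (4x4, takes a point from camera to tool coordinates, whose origin is the TCP and whose axes are the flange's). Camera axes: x right, y up, looking along -z (the intrinsics and any distortion apply to the point x, -y, -z); pixel columns grow to the right and rows downward; lengths in m; the calibration is good to about 2 mm. A picture is of the moment at which its call begins: read the wrist's pose just before it.
- sign_off(): hands the job in; it is judged then, once.
The state is a dict: "time": time; "qpos": joint angles; "dq": joint speeds; "joint_efforts": joint torques, N m; "eef_pos": TCP position; "tcp_rot": TCP orientation; "contact_force": force on the tool from outside, world axes, zero at the start; "wrist_torque": the same for the moment, N m; "opening": opening from 0.0 (shut) to 1.0 (fully open); "finger_force": force on a finger pad.
Only numpy, scipy, OpenCV 4.12 (cv2) and the standard library are available. Lean on these libraries where they do the work, as an engineer would, in place of code of your own. Each camera call takes 0.05 s, during which the arm holds its last target. There are 200 camera calls.

## Task

One of the two carriers (lens or screen) is already on the lamp house's two guide rods; find out which is missing and, keeping both carriers flat on the desk, slide it sideways into line and then onto both rods. Go on pushing until the two carriers touch and together press the red spring pad of the end stop firmly but gently (in by 5 mm, never more than 14 mm); then let go, leaving the pair threaded and resting against the pad.

Things in the scene. Friction and masses are not known exactly. Their poses are not given: they have to be found in the camera images.
- lamp: fixed black lamp house 100 x 100 x 90 mm with two level steel guide rods pointing along its own +y. Between the rods a blue end stop with a red spring pad is clamped at a place that differs every time and is not reported: the pad's free face lies between own y = 90 and 125 mm. Origin: centre of the underside, on the desk
- rod_tips (a point): point midway between the two rod tips, axes as the lamp house (its own x = 0, y = 251, z = 26 mm). The rods, 12 mm thick, lie 36 mm either side of it along x; they leave the house at own y = 50 mm and taper from y = 235 mm to 4 mm thick tips; they come out of a carrier's back as it goes home
- lens: loose lens carrier: silver base with a round lens (42 mm, black rim, pale blue glass) on top, 82 mm high in all; base 110 mm (own x) x 50 mm (y) x 48 mm high, 0.4 kg; two 16 mm square bores through along own y at x = -36 and +36, z = 26 mm. Origin: centre of the underside. Parallel to the lamp within 1 degree at the start; this or the other carrier starts on the rods.
- screen: loose screen carrier: orange base with a white screen (64 x 34 mm, black frame) on top, 82 mm high in all; base 110 mm (own x) x 50 mm (y) x 48 mm high, 0.4 kg; two 16 mm square bores through along own y at x = -36 and +36, z = 26 mm. Origin: centre of the underside. Parallel to the lamp within 1 degree at the start; this or the other carrier starts on the rods.
- buffer (a joint): how far the red spring pad (30 mm wide, 26 mm high, centred at z = 24 mm between the rods) is pressed in, m; 0 = free, 0.018 = bottomed; it pushes back with 1.2 N per mm
- microscope: bystander: small black USB microscope on a stand, base 75 x 100 mm, 125 mm high; origin: centre of the underside
- mouse: bystander: black computer mouse 62 x 110 mm, 34 mm high; origin: centre of the underside
- slidebox: bystander: blue and white slide box 132 x 87 mm, 38 mm high; origin: centre of the underside

How it is judged:
On the way, in this order (a step that is already met when the one before it is completed fails the run):
1. both carriers are threaded on both rods (centred within 5 mm, within 0.08 rad of square, flat on the desk) (x of lens in the frame of lamp between -0.005 and 0.005 m and y of lens in the frame of lamp between 0.1 and 0.21 m and angle between the y axis of each of lens, screen and the y axis of lamp, either way round below 0.08 rad and angle between each of lens, screen's own z axis and vertical below 0.08 rad and height (world z) of each of lens, screen below 0.006 m and x of screen in the frame of lamp between -0.005 and 0.005 m and y of screen in the frame of lamp between 0.1 and 0.21 m), for 0.1 s.
2. the carriers touch (centres no more than 53.5 mm apart) and together hold the spring pad in by 5 to 14 mm (about 6 to 17 N) for 0.3 s (all of step 1 and horizontal distance between lens and screen below 0.0535 m and value of joint buffer above 0.005 m), for 0.3 s.
At the end, for the whole second after the job is handed in: both carriers are on both rods (centred within 5 mm, square within 0.08 rad, flat on the desk, origins at lamp y between 100 and 210 mm), touch each other (centres within 53.5 mm), rest against the spring pad so that it stays pressed in by at least 0.6 mm after release, and are still (all of step 1 and horizontal distance between lens and screen below 0.0535 m and value of joint buffer above 0.0006 m and linear speed of each of lens, screen below 0.01 m/s).
It fails at once if the spring pad is pressed in by more than 14 mm (about 17 N) (value of joint buffer above 0.014 m).
It fails at once if a carrier is lifted more than 15 mm off the desk or tipped more than 0.35 rad (height (world z) of any of lens, screen above 0.015 m or angle between any of lens, screen's own z axis and vertical above 0.35 rad).
It fails at once if the microscope, the mouse or the slide box is moved by more than 15 mm (distance of any of microscope, mouse, slidebox from where it was at the start of the episode above 0.015 m).
It also fails if it takes over 72 s, if anything falls off the work surface, if the arm or the gripper's body presses on something with over 40 N, if the wrist force passes 120 N, or if a joint passes its speed limit or range.

## Working session

There is one attempt and no reset: what is moved stays moved. The work goes in short steps, Python scripts to look and compute and a tool call to move; the robot and the scene stay as the last step left them, time stands still between calls to the robot, and variables do not carry over. Pictures are saved under pics/ and viewed, at most 10 in all, crops included, and the job is handed in when it is done.

Besides the shell and the picture viewer there is one more tool, called after "Emit:" as name([rows], argument=value, ...), one row to a line, values as JSON. step_arm: Moves the arm, as the interface text tells. Its arguments: {"type":"object","properties":{"commands":{"type":"array"},"force":{"type":"number"}},"required":["commands"]}

```bash
mkdir -p pics; ls; python3 - <<'E'
from plant import *
import cv2,numpy as np,pickle
s=get_state();print(s)
ims=[]
for n in("scene","side","wrist"):
    c=read_camera(n);pickle.dump(c,open(f"pics/{n}0.pkl","wb"));ims.append(c["color"])
    print(n,{k:v for k,v in c.items() if k not in("color","z_map")})
cv2.imwrite("pics/a.png",cv2.resize(np.vstack([np.hstack(ims[:2])]),(800,300))[:,:,::-1])
cv2.imwrite("pics/scene.png",ims[0][:,:,::-1])
E
```

```text
pics
{'time': 0.0, 'qpos': array([-1.49985920e-01,  2.87199636e-01,  1.57821125e+00,  2.97684891e-05,
        1.27856799e+00, -1.49974494e-01]), 'dq': array([ 1.56526392e-03,  4.89970117e-04, -1.10095026e-03,  2.16344100e-03,
        1.30789725e-03, -5.57107357e-06]), 'joint_efforts': array([-1.79628755e-04, -4.05981302e+01, -2.92628127e+01, -1.54224781e-04,
        5.81841552e-03,  3.74769741e-06]), 'eef_pos': array([6.74369916e-01, 1.41099625e-04, 2.43905935e-01]), 'tcp_rot': array([ 7.07113361e-01,  7.07099194e-01, -6.96659012e-04, -9.68698005e-04]), 'contact_force': array([ 0.58999242, -0.10858831,  0.35502037]), 'wrist_torque': array([-0.05829197,  0.04612481,  0.01519152]), 'finger_force': 0.0, 'opening': 1.001811072332718}
scene {'fx': 478.0941271316997, 'fy': 478.0941271316997, 'cx': 275.8989723121553, 'cy': 206.92772895286487, 'eye': array([1.06896112, 0.78918545, 0.66102344]), 'attitude': array([0.13878422, 0.43620834, 0.85292904, 0.25094478])}
side {'fx': 417.860855611646, 'fy': 417.860855611646, 'cx': 278.5922963177162, 'cy': 216.996660104087, 'eye': array([ 0.34691811, -0.50258639,  0.63474719]), 'attitude': array([ 0.38508158, -0.06870943, -0.18843471,  0.90082382])}
wrist {'fx': 313.3795053306983, 'fy': 313.3795053306983, 'cx': 276.4306373665542, 'cy': 208.0385096734072, 'mount': array([[-4.88243674e-04,  9.47782035e-01,  3.18918447e-01,
         8.27130798e-02],
       [ 9.99999818e-01,  5.75492410e-04, -1.79349243e-04,
        -2.74260938e-04],
       [-3.53519136e-04,  3.18918301e-01, -9.47782144e-01,
        -1.27527658e-01],
       [ 0.00000000e+00,  0.00000000e+00,  0.00000000e+00,
         1.00000000e+00]])}
```

View pics/scene.png

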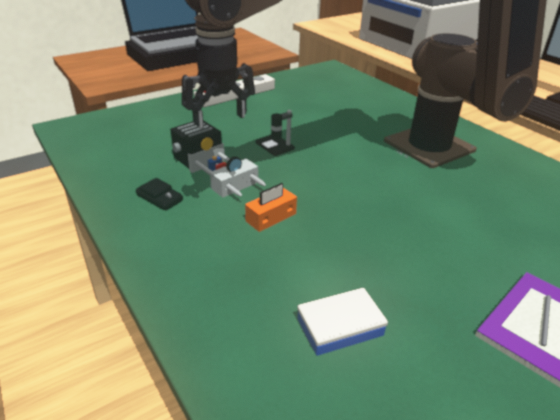

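The picture shows the lens carrier (silver, at ~(233,175)) already on the rods. The screen carrier (orange, ~(271,208)) is loose and sits ahead of the rod tips (235,190 and 258,181). Next I build a metric top view from the depth maps.

```bash
cat > h.py <<'E'
import numpy as np,cv2,pickle
from scipy.spatial.transform import Rotation as R
def cloud(c,s=None):
    z=c["z_map"].astype(float);v,u=np.nonzero(z>0);d=z[v,u]
    p=np.c_[(u-c["cx"])/c["fx"]*d,-(v-c["cy"])/c["fy"]*d,-d]
    if "mount" in c:
        M=c["mount"];p=p@M[:3,:3].T+M[:3,3]
        p=R.from_quat(s["tcp_rot"]).apply(p)+s["eef_pos"]
    else: p=R.from_quat(c["attitude"]).apply(p)+c["eye"]
    return p,c["color"][v,u]
def top(p,col,x0,x1,y0,y1,k):  # image: cols = +x, rows = -y ; k px per m
    m=(p[:,0]>x0)&(p[:,0]<x1)&(p[:,1]>y0)&(p[:,1]<y1)&(p[:,2]<.16)
    p,col=p[m],col[m];o=np.argsort(p[:,2]);p,col=p[o],col[o]
    im=np.zeros((int((y1-y0)*k),int((x1-x0)*k),3),np.uint8)
    r=((y1-p[:,1])*k).astype(int).clip(0,im.shape[0]-1);c=((p[:,0]-x0)*k).astype(int).clip(0,im.shape[1]-1)
    for a in(0,1):
        for b in(0,1): im[(r+a).clip(0,im.shape[0]-1),(c+b).clip(0,im.shape[1]-1)]=col
    return im[:,:,::-1]
def orange(c): return (c[:,0]>150)&(c[:,1]>40)&(c[:,1]<.6*c[:,0])&(c[:,2]<.3*c[:,0])
E
python3 - <<'E'
from plant import *
from h import *
s=get_state();ims=[]
for n in("scene","side","wrist"):
    c=pickle.load(open(f"pics/{n}0.pkl","rb"));p,col=cloud(c,s)
    ims.append(top(p,col,.4,1.0,-.5,.3,500)); cv2.putText(ims[-1],n,(5,15),0,.5,(255,255,255))
    w=(p[:,0]>.4)&(p[:,0]<1)&(abs(p[:,1])<.4)
    g=w&(abs(p[:,2])<.012);print(n,"desk z",np.median(p[g,2]))
    o=orange(col)&w&(p[:,2]<.1);q=p[o];t=q[(q[:,2]>.04)&(q[:,2]<.055)]
    if len(t)>20: print(len(q),"top z",np.median(t[:,2]),"rect",cv2.minAreaRect((t[:,:2]*1000).astype(np.float32)),cv2.minAreaRect((q[:,:2]*1000).astype(np.float32)))
cv2.imwrite("pics/top.png",cv2.resize(np.hstack(ims),(800,int(400*800/900))))
a=np.hstack([pickle.load(open(f"pics/{n}0.pkl","rb"))["color"] for n in("side","wrist")])[:,:,::-1]
cv2.imwrite("pics/sw.png",cv2.resize(a,(800,300)))
E
```

```text
Traceback (most recent call last):
cv2.error: OpenCV(4.12.0) :-1: error: (-5:Bad argument) in function 'putText'
> Overload resolution failed:
>  - Layout of the output array img is incompatible with cv::Mat
>  - Expected Ptr<cv::UMat> for argument 'img'
```

```bash
sed -i 's/return im\[:,:,::-1\]/return im[:,:,::-1].copy()/' h.py
python3 - <<'E'
from plant import *
from h import *
s=get_state();ims=[]
for n in("scene","side","wrist"):
    c=pickle.load(open(f"pics/{n}0.pkl","rb"));p,col=cloud(c,s)
    ims.append(top(p,col,.4,1.0,-.5,.3,500)); cv2.putText(ims[-1],n,(5,15),0,.5,(255,255,255))
    w=(p[:,0]>.4)&(p[:,0]<1)&(abs(p[:,1])<.4)
    g=w&(abs(p[:,2])<.012);print(n,"desk z",np.median(p[g,2]))
    o=orange(col)&w&(p[:,2]<.1);q=p[o];t=q[(q[:,2]>.04)&(q[:,2]<.055)]
    if len(t)>20: print(len(q),"top z",np.median(t[:,2]),"rect",cv2.minAreaRect((t[:,:2]*1000).astype(np.float32)),cv2.minAreaRect((q[:,:2]*1000).astype(np.float32)))
cv2.imwrite("pics/top.png",cv2.resize(np.hstack(ims),(800,int(400*800/900))))
a=np.hstack([pickle.load(open(f"pics/{n}0.pkl","rb"))["color"] for n in("side","wrist")])[:,:,::-1]
cv2.imwrite("pics/sw.png",cv2.resize(a,(800,300)))
E
```

```text
scene desk z 0.0008583681437743795
920 top z 0.04833133786963384 rect ((583.9794311523438, 51.0736083984375), (110.5364990234375, 50.01924514770508), 6.518265724182129) ((583.9850463867188, 51.52555465698242), (110.45868682861328, 50.5019645690918), 5.937265396118164)
side desk z 0.0006396570769977572
425 top z 0.04838163123105954 rect ((580.7283935546875, 46.68097686767578), (108.68692016601562, 48.213722229003906), 7.640366554260254) ((593.818359375, -50.89935302734375), (108.68692016601562, 245.1224822998047), 7.640366554260254)
wrist desk z -0.0007102014072839224
891 top z 0.047141950146292966 rect ((587.790771484375, 50.73388671875), (101.4151382446289, 47.57459259033203), 6.090700626373291) ((616.8021240234375, -46.429664611816406), (104.16889953613281, 232.8927001953125), 15.684081077575684)
```

View pics/top.png

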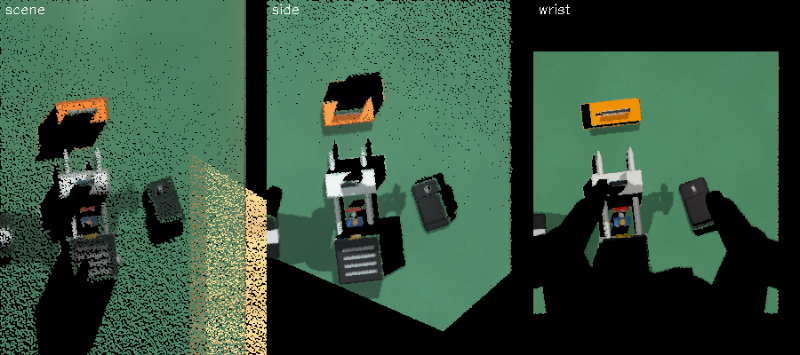

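View pics/sw.png

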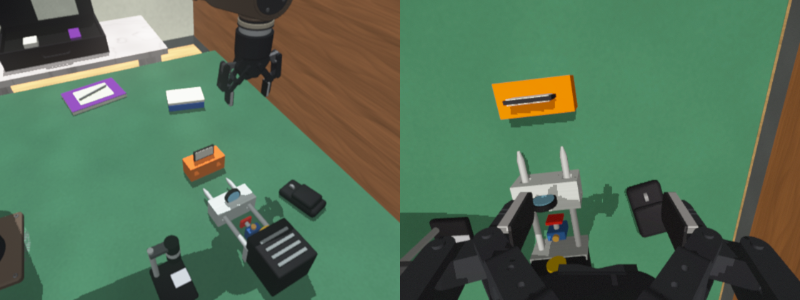

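Top view: the screen carrier sits at about (0.584, 0.051), turned by about 6.5°. The rods point roughly along +y towards it, the lens is threaded at about (0.60, -0.105), and the mouse and microscope are clear to either side. Next I fit the rods, the lamp top and both carriers numerically in each camera.

```bash
cat >> h.py <<'E'
def line(q):  # x = a*y+b fit
    q=q.copy()
    for _ in range(4):
        f=np.polyfit(q[:,1],q[:,0],1);e=abs(np.polyval(f,q[:,1])-q[:,0]);q=q[e<max(2.5*np.median(e),.004)]
    return f,len(q)
E
python3 - <<'E'
from plant import *
from h import *
s=get_state()
for n in("scene","side","wrist"):
    c=pickle.load(open(f"pics/{n}0.pkl","rb"));p,col=cloud(c,s);col=col.astype(int)
    w=(p[:,0]>.48)&(p[:,0]<.68)&(p[:,1]>-.38)&(p[:,1]<.02)
    grey=(np.ptp(col,axis=1)<35)
    h=w&(abs(p[:,2]-.09)<.006)&(p[:,1]<-.17)
    if h.sum()>200: print(n,"house",h.sum(),cv2.minAreaRect((p[h][:,:2]*1000).astype(np.float32)))
    l=w&(abs(p[:,2]-.048)<.005)&grey&(p[:,1]>-.2)
    if l.sum()>50: print(n,"lens",l.sum(),cv2.minAreaRect((p[l][:,:2]*1000).astype(np.float32)))
    r=w&(p[:,2]>.024)&(p[:,2]<.036)&grey&(col.max(1)>70)
    q=p[r]; u=(q[:,0]-.6)+.114*(q[:,1]+.11)
    for sg in(-1,1):
        k=abs(u-sg*.036)<.015
        for nm,yy in(("front",q[:,1]>-.075),("mid",(q[:,1]<-.145)&(q[:,1]>-.225))):
            t=q[k&yy]
            if len(t)>15: f,m=line(t);print(n,sg,nm,m,"slope deg",-np.degrees(np.arctan(f[0])),"x@-.05",np.polyval(f,-.05),"y range",np.percentile(t[:,1],[1,99]),t[:,2].max())
E
```

```text
scene house 653 ((610.1972045898438, -281.339111328125), (101.4836196899414, 105.73612976074219), 8.644000053405762)
scene lens 464 ((587.8896484375, -113.10220336914062), (114.17579650878906, 54.1434326171875), 5.9573469161987305)
scene -1 front 46 slope deg 7.546902379547187 x@-.05 0.5484427617512904 y range [-0.07419435 -0.03661453] 0.03503906324023298
scene -1 mid 33 slope deg 6.952889436163317 x@-.05 0.5481469143327504 y range [-0.22413219 -0.18899075] 0.03475104384009697
scene 1 front 61 slope deg 7.643093492861385 x@-.05 0.6207260528263321 y range [-0.07241036 -0.03214847] 0.03460914281200034
scene 1 mid 71 slope deg 6.180705969096081 x@-.05 0.6218702912955986 y range [-0.2239146  -0.15739114] 0.034925910512229597
side house 4609 ((606.107421875, -281.3368225097656), (100.79955291748047, 104.62275695800781), 7.1399760246276855)
side lens 1242 ((590.2302856445312, -143.18698120117188), (111.28474426269531, 113.8581771850586), 6.410841464996338)
side -1 front 47 slope deg 7.768857025362241 x@-.05 0.5447262184367966 y range [-0.07442283 -0.03910467] 0.03452292793670653
side -1 mi
[... 281 characters left out ...]
 x@-.05 0.617980859242292 y range [-0.20306616 -0.14588252] 0.034084372046283895
wrist lens 2199 ((591.3751831054688, -143.4371795654297), (110.56050109863281, 113.10877990722656), 6.051024913787842)
wrist -1 front 246 slope deg 8.872580648482595 x@-.05 0.5468408478254941 y range [-0.07452492 -0.03836811] 0.032890763126759925
wrist -1 mid 325 slope deg 5.337322418292181 x@-.05 0.5510419538636292 y range [-0.22435208 -0.15562452] 0.03326824022864461
wrist 1 front 293 slope deg 7.733515676765093 x@-.05 0.618954606800359 y range [-0.07437179 -0.03054752] 0.0329164820250282
wrist 1 mid 409 slope deg 6.506385679163691 x@-.05 0.6193135516514315 y range [-0.22401777 -0.14578659] 0.03283796099352382
```

Emit:
step_arm([
  {"spin": 8.35, "y": -9, "x": 5, "gripper": -1},
  {"spin": 8.35},
  {"spin": 8.35},
  {"spin": 8.35},
  {"spin": 8.35},
  {"spin": 8.35},
  {"spin": 8.35},
  {"spin": 8.35},
  {"spin": 8.35},
  {"spin": 8.35},
])

```text
invalid input
```

Emit:
step_arm([
  {"x": 25, "y": -43, "z": 0, "spin": 0, "gripper": -1},
  {"x": 24, "y": -44, "z": 0, "spin": 8.37, "gripper": -1},
  {"x": 0, "y": 0, "z": 0, "spin": 8.37, "gripper": -1},
  {"x": 0, "y": 0, "z": 0, "spin": 8.37, "gripper": -1},
  {"x": 0, "y": 0, "z": 0, "spin": 8.37, "gripper": -1},
  {"x": 0, "y": 0, "z": 0, "spin": 8.37, "gripper": -1},
  {"x": 0, "y": 0, "z": 0, "spin": 8.37, "gripper": -1},
  {"x": 0, "y": 0, "z": 0, "spin": 8.37, "gripper": -1},
  {"x": 0, "y": 0, "z": 0, "spin": 8.37, "gripper": -1},
  {"x": 0, "y": 0, "z": 0, "spin": 8.37, "gripper": -1},
], force=60)

```text
time: 1.15
eef_pos: [0.5878, 0.049, 0.2449]
tcp_rot: [0.992, 0.125, -0.0, -0.0]
contact_force: [0.2, -0.4, -0.6]
opening: 0.999
finger_force: 0.0
```

Emit:
step_arm([
  {"x": 0, "y": 0, "z": 0, "spin": 8.0, "gripper": -1},
  {"x": 0, "y": 0, "z": 0, "spin": 0, "gripper": -1},
  {"x": 0, "y": 0, "z": 0, "spin": 0, "gripper": -1},
  {"x": 0, "y": 0, "z": 0, "spin": 0, "gripper": -1},
  {"x": 0, "y": 0, "z": 0, "spin": 0, "gripper": -1},
  {"x": 0, "y": 0, "z": 0, "spin": 0, "gripper": -1},
  {"x": 0, "y": 0, "z": 0, "spin": 0, "gripper": -1},
  {"x": 0, "y": 0, "z": 0, "spin": 0, "gripper": -1},
  {"x": 0, "y": 0, "z": 0, "spin": 0, "gripper": -1},
  {"x": 0, "y": 0, "z": 0, "spin": 0, "gripper": -1},
])

```text
time: 2.15
eef_pos: [0.5881, 0.049, 0.2453]
tcp_rot: [0.998, 0.058, 0.0, -0.0]
contact_force: [-0.2, -0.3, -0.3]
opening: 1.0
finger_force: 0.0
```

```bash
cat >> h.py <<'E'
def analyse(n,p,col,out=True):
    col=col.astype(int);grey=(np.ptp(col,axis=1)<35);x,y,z=p.T
    w=(x>.45)&(x<.72)&(y<.13)&(y>-.4)
    o=orange(col)&w&(abs(z-.048)<.004)&(y>-.12)
    if o.sum()>60: print(n,"screen base",o.sum(),cv2.minAreaRect((p[o][:,:2]*1000).astype(np.float32)))
    o=w&~orange(col)&(z>.054)&(z<.095)&(y>.0)
    if o.sum()>20: print(n,"plate",o.sum(),cv2.minAreaRect((p[o][:,:2]*1000).astype(np.float32)),p[o][:,2].max())
    r=w&(z>.022)&(z<.036)&grey&(col.max(1)>70)&(y>-.225)&(y<-.02);q=p[r]; u=(q[:,0]-.6)+.114*(q[:,1]+.11)
    fs=[]
    for sg in(-1,1):
        t=q[(abs(u-sg*.036+.006)<.015)&((q[:,1]>-.075)|(q[:,1]<-.145))]
        if len(t)>15: f,m=line(t);fs.append(f);print(n,"rod",sg,m,"heading",-np.degrees(np.arctan(f[0])),"x@-.05",np.polyval(f,-.05),"tip y",np.percentile(t[:,1],99))
    return fs
E
python3 - <<'E'
from plant import *
from h import *
s=get_state();print(s["eef_pos"],s["tcp_rot"])
c=read_camera("wrist");pickle.dump(c,open("pics/w1.pkl","wb"));p,col=cloud(c,s);analyse("wrist",p,col)
for n in("scene","side","wrist"):
    s0=dict(eef_pos=np.array([.67437,.00014,.24391]),tcp_rot=[.70711336,.70709919,-.000697,-.000969])
    p,col=cloud(pickle.load(open(f"pics/{n}0.pkl","rb")),s0);analyse(n+"0",p,col)
a=c["color"][:,:,::-1];cv2.imwrite("pics/w1.png",a)
E
```

```text
[0.58809295 0.04897895 0.24534642] [ 9.98305201e-01  5.81955877e-02  8.59321755e-06 -6.60164921e-06]
wrist screen base 3014 ((584.1226196289062, 49.75168991088867), (107.67990112304688, 48.291324615478516), 6.079926013946533)
wrist plate 519 ((583.6770629882812, 50.09215545654297), (62.63336944580078, 7.137812614440918), 6.702004909515381) 0.08260057903967169
wrist rod -1 904 heading 6.370670357252349 x@-.05 0.5460429864719288 tip y -0.04036248654826581
wrist rod 1 1214 heading 6.643611058175959 x@-.05 0.61752462471082 tip y -0.03181334463731407
scene0 screen base 439 ((583.9738159179688, 50.945884704589844), (110.56397247314453, 49.928802490234375), 6.746817111968994)
scene0 plate 301 ((583.6721801757812, 49.22956085205078), (67.20775604248047, 12.833401679992676), 5.7388834953308105) 0.08508825173593093
scene0 rod -1 80 heading 6.82816320888649 x@-.05 0.5485154457803729 tip y -0.036866919515273114
scene0 rod 1 141 heading 6.559866952357541 x@-.05 0.6207913947968544 tip y -0.0330383529633329
side0 screen base 329 ((580.7283935546875, 46.68097686767578), (108.68692016601562, 48.213722229003906), 7.640366554260254)
side0 plate 377 ((582.711181640625, 48.713558197021484), (65.36677551269531, 9.877197265625), 5.193209648132324) 0.08422948907269212
side0 rod -1 392 heading 6.402701036753811 x@-.05 0.5423972313619619 tip y -0.04330910800856128
side0 rod 1 313 heading 6.4821158680337945 x@-.05 0.6146913794910601 tip y -0.03310623062917999
wrist0 screen base 857 ((587.5449829101562, 50.787940979003906), (101.41423797607422, 47.574058532714844), 6.08460807800293)
wrist0 plate 737 ((583.6774291992188, 49.779090881347656), (63.52922439575195, 8.222467422485352), 6.215713024139404) 0.08306953167863709
wrist0 rod -1 614 heading 6.855647235159042 x@-.05 0.5466973814822934 tip y -0.03941061797638926
wrist0 rod 1 794 heading 6.604709532062868 x@-.05 0.6181189804632833 tip y -0.03206489068898287
```

View pics/w1.png

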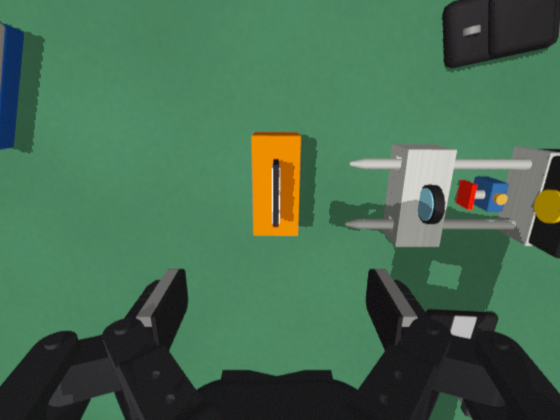

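The wrist view shows the screen carrier at (276,185) with its plate at (276,193), the two rod tips at (352,164) and (348,225), and the lens against neither tip nor pad. The carrier sits about 14 mm to +x of the rod midline. I'll descend onto the plate and grip it.

Emit:
step_arm([
  {"x": -4, "y": -1.5, "z": 29, "spin": 0, "gripper": -1},
  {"x": 0, "y": 0, "z": 30, "spin": 0, "gripper": -1},
  {"x": 0, "y": 0, "z": 30, "spin": 0, "gripper": -1},
  {"x": 0, "y": 0, "z": 30, "spin": 0, "gripper": -1},
  {"x": 0, "y": 0, "z": 30, "spin": 0, "gripper": -1},
  {"x": 0, "y": 0, "z": 20, "spin": 0, "gripper": -1},
  {"x": 0, "y": 0, "z": 8, "spin": 0, "gripper": -1},
  {"x": 0, "y": 0, "z": 0, "spin": 0, "gripper": -1},
  {"x": 0, "y": 0, "z": 0, "spin": 0, "gripper": 0.3},
  {"x": 0, "y": 0, "z": 0, "spin": 0, "gripper": 0.6},
], force=60)

```text
time: 3.2
eef_pos: [0.5853, 0.0499, 0.0701]
tcp_rot: [0.998, 0.058, 0.002, 0.0]
contact_force: [-0.1, -0.3, 0.3]
opening: 0.691
finger_force: 0.0
```

Emit:
step_arm([
  {"x": 0, "y": 0, "z": 0, "spin": 0, "gripper": 1},
  {"x": 0, "y": 0, "z": 0, "spin": 0, "gripper": 1},
  {"x": 0, "y": 0, "z": 0, "spin": 0, "gripper": 1},
  {"x": 0, "y": 0, "z": 0, "spin": 0, "gripper": 1},
  {"x": 0, "y": 0, "z": 0, "spin": 0, "gripper": 1},
  {"x": 0, "y": 0, "z": 0, "spin": 0, "gripper": 1},
  {"x": 0, "y": 0, "z": 0, "spin": 0, "gripper": 1},
  {"x": 0, "y": 0, "z": 0, "spin": 0, "gripper": 1},
  {"x": 0, "y": 0, "z": 0, "spin": 0, "gripper": 1},
  {"x": 0, "y": 0, "z": 0, "spin": 0, "gripper": 1},
], force=60)

```text
time: 4.2
eef_pos: [0.5842, 0.0499, 0.0687]
tcp_rot: [0.998, 0.058, 0.0, 0.0]
contact_force: [-1.5, -1.5, 4.6]
opening: 0.057
finger_force: 59.4
```

```bash
python3 - <<'E'
from plant import *
from h import *
s=get_state();print(s["eef_pos"],s["tcp_rot"],s["contact_force"],s["wrist_torque"])
for n in("wrist","scene"):
    c=read_camera(n);pickle.dump(c,open(f"pics/{n}2.pkl","wb"));p,col=cloud(c,s);analyse(n,p,col)
    cv2.imwrite(f"pics/{n}2.png",c["color"][:,:,::-1])
E
```

```text
[0.58415674 0.04993525 0.06871552] [9.98306467e-01 5.81734980e-02 1.92023818e-04 7.42304731e-05] [-1.50272033 -1.46228857  4.6266712 ] [-0.03469199  0.22063168  0.08680027]
wrist screen base 2197 ((583.7056274414062, 50.327674865722656), (109.25025177001953, 49.202999114990234), 6.729360580444336)
wrist plate 4711 ((584.2471923828125, 48.62379455566406), (60.07998275756836, 36.764217376708984), 32.73133087158203) 0.09499681187291015
wrist rod -1 901 heading 10.17292533219039 x@-.05 0.5471393370625645 tip y -0.038350619565466704
wrist rod 1 1469 heading 7.8019853172300735 x@-.05 0.6185717996163442 tip y -0.030122165199495336
scene screen base 443 ((584.4967651367188, 51.21875), (109.6092300415039, 50.29940414428711), 6.348576545715332)
scene plate 300 ((584.8173828125, 51.86167907714844), (31.686067581176758, 60.6177864074707), 72.5044174194336) 0.0945419092914197
scene rod -1 74 heading 6.681273515944781 x@-.05 0.5486626387274378 tip y -0.04395773079261685
scene rod 1 127 heading 6.8717467286867295 x@-.05 0.6205916060122315 tip y -0.030943639397240614
```

View pics/wrist2.png

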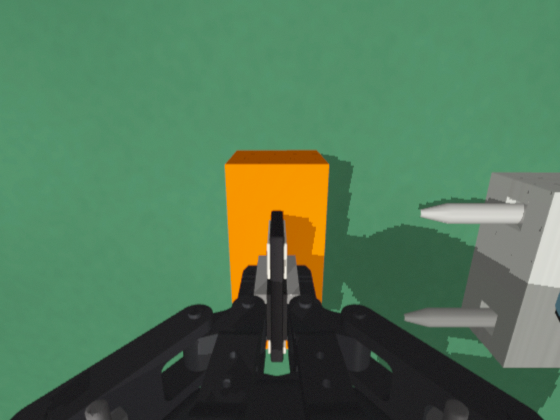

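Gripped on the plate, base square at (278,232), rod tips ahead at (422,213) and (407,317). I slide it sideways by about 12.5 mm, then advance most of the gap and look again.

Emit:
step_arm([
  {"x": -3, "y": 0, "z": 0, "spin": 0, "gripper": 1},
  {"x": -3, "y": 0, "z": 0, "spin": 0, "gripper": 1},
  {"x": -3, "y": 0, "z": 0, "spin": 0, "gripper": 1},
  {"x": -3.5, "y": 0, "z": 0, "spin": 0, "gripper": 1},
  {"x": 0, "y": 8, "z": 0, "spin": 0, "gripper": 1},
  {"x": 0, "y": 10, "z": 0, "spin": 0, "gripper": 1},
  {"x": 0, "y": 10, "z": 0, "spin": 0, "gripper": 1},
  {"x": 0, "y": 10, "z": 0, "spin": 0, "gripper": 1},
  {"x": 0, "y": 7, "z": 0, "spin": 0, "gripper": 1},
  {"x": 0, "y": 0, "z": 0, "spin": 0, "gripper": 1},
])

```text
time: 5.3
eef_pos: [0.5765, 0.0029, 0.0687]
tcp_rot: [0.998, 0.058, -0.0, 0.0]
contact_force: [-0.5, 0.6, 7.5]
opening: 0.061
finger_force: 61.0
```

```bash
python3 - <<'E'
from plant import *
from h import *
s=get_state();print(s["eef_pos"],s["tcp_rot"],s["contact_force"],s["wrist_torque"])
for n in("wrist","scene"):
    c=read_camera(n);pickle.dump(c,open(f"pics/{n}3.pkl","wb"));p,col=cloud(c,s);fs=analyse(n,p,col)
    # same-camera edges in lamp-like frame (heading 6.55deg), strips: base top front part, rods near tip
    h=np.radians(6.55);ex=np.array([np.cos(h),np.sin(h)]);ey=np.array([-np.sin(h),np.cos(h)])
    q=(p[:,:2]-[.585,.005]);a=q@ex*1000;b=q@ey*1000;z=p[:,2];col=col.astype(int)
    o=orange(col)&(abs(z-.048)<.004)&(abs(b)<30)&(abs(a)<80);print(n,"base a",np.percentile(a[o],[.5,99.5]),"b",np.percentile(b[o],[.5,99.5]))
    g=(np.ptp(col,axis=1)<35)&(col.max(1)>70)&(z>.018)&(z<.036)&(b<-28)&(b>-75)
    for sg in(-1,1):
        t=g&(abs(a-sg*36)<16)
        for lo,hi in((-45,-28),(-75,-58)):
            k=t&(b>lo)&(b<hi)
            if k.sum()>8: print(n,"rod",sg,(lo,hi),k.sum(),"a",np.percentile(a[k],[3,97]),np.median(a[k]),"bmax",b[k].max())
    cv2.imwrite(f"pics/{n}3.png",c["color"][:,:,::-1])
E
```

```text
[0.57652411 0.00290238 0.0686955 ] [ 9.98319404e-01  5.79491693e-02 -4.60300973e-04  2.22273988e-04] [-0.54876834  0.60027109  7.53208896] [ 0.17867877 -0.00409945  0.03060961]
wrist screen base 3815 ((576.0894165039062, 3.4449691772460938), (109.04798889160156, 49.5777473449707), 6.2847442626953125)
wrist plate 3558 ((575.4527587890625, 11.796274185180664), (64.55432891845703, 23.589237213134766), 8.180642907973379e-05) 0.09499445974725644
wrist rod -1 932 heading 6.78007939511005 x@-.05 0.5476288920631724 tip y -0.03817858684162189
wrist rod 1 1506 heading 7.542803786873656 x@-.05 0.6182777624888345 tip y -0.030322601024906304
wrist base a [-29.71201744  45.30665243] b [-25.01726729  23.8882904 ]
wrist rod -1 (-45, -28) 122 a [-48.36654045 -42.75263378] -44.88942877088144 bmax -37.58794357392632
wrist rod -1 (-75, -58) 511 a [-49.29122577 -40.37688823] -43.0911488065266 bmax -58.01397963148825
wrist rod 1 (-45, -28) 149 a [22.83241891 28.84823924] 26.13678417537369 bmax -37.267361773611135
wrist rod 1 (-75, -58) 613 a [21.10217307 31.30250045] 27.219558611860688 bmax -58.027072187470466
scene screen base 401 ((577.2699584960938, 6.388736724853516), (109.82119750976562, 50.80894470214844), 2.9589004516601562)
scene plate 263 ((577.8359985351562, 10.268644332885742), (20.246946334838867, 62.67405700683594), 89.67863464355469) 0.09455815676379742
scene rod -1 40 heading 5.928348444019825 x@-.05 0.5505655541718707 tip y -0.0707224785845802
scene rod 1 108 heading 6.667201181392759 x@-.05 0.621242664130478 tip y -0.041663119720938654
scene base a [-61.30913284  46.43075651] b [-22.46441963  25.10295817]
scene rod 1 (-75, -58) 26 a [23.2112568  32.99031748] 29.652636466641557 bmax -59.029260632220094
```

View pics/wrist3.png

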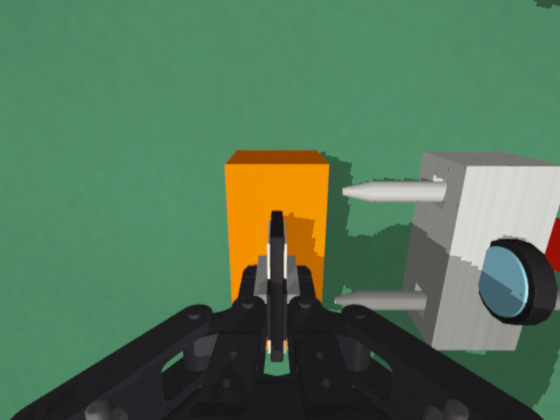

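The carrier is aligned: rod midline at a = -9.3 mm and base centre at -9.0 to -9.7, headings within 0.5°. The rod tips at (344,191) and (336,300) are about 12 mm from its face. Next I thread it slowly.

Emit:
step_arm([
  {"x": 0, "y": 4, "z": 0, "spin": 0, "gripper": 1},
  {"x": 0, "y": 4, "z": 0, "spin": 0, "gripper": 1},
  {"x": 0, "y": 4, "z": 0, "spin": 0, "gripper": 1},
  {"x": 0, "y": 4, "z": 0, "spin": 0, "gripper": 1},
  {"x": 0, "y": 4, "z": 0, "spin": 0, "gripper": 1},
  {"x": 0, "y": 3, "z": 0, "spin": 0, "gripper": 1},
  {"x": 0, "y": 3, "z": 0, "spin": 0, "gripper": 1},
  {"x": 0, "y": 2, "z": 0, "spin": 0, "gripper": 1},
  {"x": 0, "y": 2, "z": 0, "spin": 0, "gripper": 1},
  {"x": 0, "y": 0, "z": 0, "spin": 0, "gripper": 1},
])

```text
time: 6.4
eef_pos: [0.5802, -0.026, 0.0687]
tcp_rot: [0.998, 0.058, -0.0, -0.0]
contact_force: [-0.2, 2.8, 6.5]
opening: 0.058
finger_force: 61.0
```

Emit:
step_arm([
  {"x": 0, "y": 3, "z": 0, "spin": 0, "gripper": 1},
  {"x": 0, "y": 3, "z": 0, "spin": 0, "gripper": 1},
  {"x": 0, "y": 3, "z": 0, "spin": 0, "gripper": 1},
  {"x": 0, "y": 3, "z": 0, "spin": 0, "gripper": 1},
  {"x": 0, "y": 3, "z": 0, "spin": 0, "gripper": 1},
  {"x": 0, "y": 3, "z": 0, "spin": 0, "gripper": 1},
  {"x": 0, "y": 3, "z": 0, "spin": 0, "gripper": 1},
  {"x": 0, "y": 3, "z": 0, "spin": 0, "gripper": 1},
  {"x": 0, "y": 2, "z": 0, "spin": 0, "gripper": 1},
  {"x": 0, "y": 0, "z": 0, "spin": 0, "gripper": 1},
])

```text
time: 7.4
eef_pos: [0.5832, -0.0518, 0.0687]
tcp_rot: [0.998, 0.058, -0.0, -0.0]
contact_force: [0.4, 3.6, 6.4]
opening: 0.058
finger_force: 61.0
```

```bash
cat >> h.py <<'E'
def gaps(n,p,col):  # along-rod coordinate L = lamp y, mm ; tip (L=251) at (.5817,-.0365)
    h=np.radians(6.6);ex=np.array([np.cos(h),np.sin(h)]);ey=np.array([-np.sin(h),np.cos(h)])
    q=p[:,:2]-[.5817,-.0365];a=q@ex*1000;L=q@ey*1000+251;z=p[:,2];c=col.astype(int)
    m=(abs(a)<62)&(L>60)&(L<330)
    P=lambda k:(int(k.sum()),np.percentile(L[k],[1,99]).round(1)) if k.sum()>10 else None
    print(n,"screen top L",P(m&orange(col)&(abs(z-.048)<.004)))
    print(n,"lens top L",P(m&(np.ptp(c,axis=1)<35)&(abs(z-.048)<.0035)&(c.max(1)>70)&(abs(a)>25)))
    red=m&(c[:,0]>110)&(c[:,1]<60)&(c[:,2]<60)&(abs(a)<20)&(z<.045)
    print(n,"red pad L",P(red))
E
python3 - <<'E'
from plant import *
from h import *
s=get_state();print(s["eef_pos"],s["contact_force"],s["wrist_torque"])
for n in("wrist","scene","side"):
    c=read_camera(n);p,col=cloud(c,s);gaps(n,p,col)
    cv2.imwrite(f"pics/{n}4.png",c["color"][:,:,::-1])
E
```

```text
[ 0.58318873 -0.05181691  0.06871377] [0.44484851 3.55858974 6.42802244] [ 0.45684864 -0.10459426 -0.00623442]
wrist screen top L (6408, array([212.2, 260.7]))
wrist lens top L (5990, array([150.4, 199.9]))
wrist red pad L (1236, array([113.8, 120.1]))
scene screen top L (369, array([216.4, 262.5]))
scene lens top L (151, array([148.1, 200.9]))
scene red pad L (18, array([113., 120.]))
side screen top L (333, array([210.4, 251. ]))
side lens top L (829, array([149.5, 199.1]))
side red pad L (72, array([112.5, 116.7]))
```

View pics/wrist4.png

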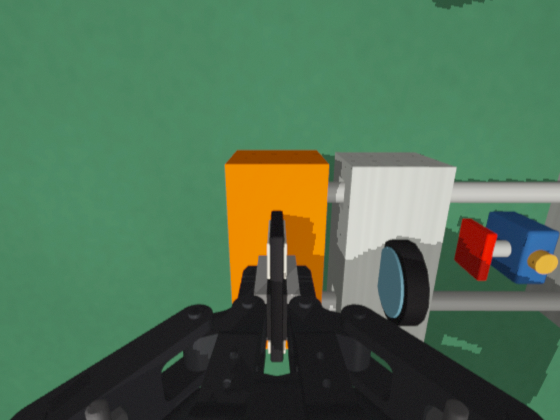

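The pad face lies at L≈120, the lens at 150 to 200 and the screen's front at about 212. So free travel is about 42 mm, and an 8 to 9 mm press makes about 50 mm in all. I advance 36 mm first and read the force.

Emit:
step_arm([
  {"x": 0, "y": 4, "z": 0, "spin": 0, "gripper": 1},
  {"x": 0, "y": 4, "z": 0, "spin": 0, "gripper": 1},
  {"x": 0, "y": 4, "z": 0, "spin": 0, "gripper": 1},
  {"x": 0, "y": 4, "z": 0, "spin": 0, "gripper": 1},
  {"x": 0, "y": 4, "z": 0, "spin": 0, "gripper": 1},
  {"x": 0, "y": 4, "z": 0, "spin": 0, "gripper": 1},
  {"x": 0, "y": 4, "z": 0, "spin": 0, "gripper": 1},
  {"x": 0, "y": 4, "z": 0, "spin": 0, "gripper": 1},
  {"x": 0, "y": 4, "z": 0, "spin": 0, "gripper": 1},
  {"x": 0, "y": 0, "z": 0, "spin": 0, "gripper": 1},
])

```text
time: 8.55
eef_pos: [0.587, -0.0864, 0.0688]
tcp_rot: [0.998, 0.058, -0.001, -0.002]
contact_force: [-0.6, 5.8, 9.7]
opening: 0.059
finger_force: 61.2
```

```bash
python3 - <<'E'
from plant import *
from h import *
s=get_state();print(s["eef_pos"],s["contact_force"],s["wrist_torque"])
for n in("wrist","side"):
    c=read_camera(n);p,col=cloud(c,s);gaps(n,p,col)
E
```

```text
[ 0.58702765 -0.08643038  0.06879012] [-0.63322509  5.83805431  9.6892635 ] [0.98967547 0.01694681 0.03261722]
wrist screen top L (7081, array([177.9, 225.9]))
wrist lens top L (5735, array([127. , 175.9]))
wrist red pad L (525, array([113.6, 119.6]))
side screen top L (264, array([178.8, 217.4]))
side lens top L (867, array([126.1, 175.6]))
side red pad L (86, array([112.4, 115.7]))
```

Emit:
step_arm([
  {"x": 0, "y": 2, "z": 0, "spin": 0, "gripper": 1},
  {"x": 0, "y": 2, "z": 0, "spin": 0, "gripper": 1},
  {"x": 0, "y": 2, "z": 0, "spin": 0, "gripper": 1},
  {"x": 0, "y": 2, "z": 0, "spin": 0, "gripper": 1},
  {"x": 0, "y": 1, "z": 0, "spin": 0, "gripper": 1},
  {"x": 0, "y": 0, "z": 0, "spin": 0, "gripper": 1},
  {"x": 0, "y": 0, "z": 0, "spin": 0, "gripper": 1},
  {"x": 0, "y": 0, "z": 0, "spin": 0, "gripper": 1},
  {"x": 0, "y": 0, "z": 0, "spin": 0, "gripper": 1},
  {"x": 0, "y": 0, "z": 0, "spin": 0, "gripper": 1},
])

```text
time: 9.65
eef_pos: [0.5879, -0.0941, 0.0689]
tcp_rot: [0.998, 0.058, -0.001, -0.003]
contact_force: [-0.6, 9.5, 10.3]
opening: 0.057
finger_force: 61.4
```

```bash
python3 - <<'E'
from plant import *
from h import *
s=get_state();print(s["eef_pos"],s["contact_force"],s["wrist_torque"])
for n in("wrist",):
    c=read_camera(n);p,col=cloud(c,s);gaps(n,p,col)
E
```

```text
[ 0.58794941 -0.09409141  0.0688963 ] [-0.56972702  9.52841969 10.26957202] [1.71265761e+00 1.70258833e-02 6.82808130e-04]
wrist screen top L (7007, array([170.3, 218.4]))
wrist lens top L (5731, array([119.4, 168.3]))
wrist red pad L None
```

Emit:
step_arm([
  {"x": 0, "y": 1.5, "z": 0, "spin": 0, "gripper": 1},
  {"x": 0, "y": 1.5, "z": 0, "spin": 0, "gripper": 1},
  {"x": 0, "y": 1.5, "z": 0, "spin": 0, "gripper": 1},
  {"x": 0, "y": 1, "z": 0, "spin": 0, "gripper": 1},
  {"x": 0, "y": 1, "z": 0, "spin": 0, "gripper": 1},
  {"x": 0, "y": 0.5, "z": 0, "spin": 0, "gripper": 1},
  {"x": 0, "y": 0, "z": 0, "spin": 0, "gripper": 1},
  {"x": 0, "y": 0, "z": 0, "spin": 0, "gripper": 1},
  {"x": 0, "y": 0, "z": 0, "spin": 0, "gripper": 1},
  {"x": 0, "y": 0, "z": 0, "spin": 0, "gripper": 1},
])

```text
time: 10.7
eef_pos: [0.5885, -0.0988, 0.0691]
tcp_rot: [0.998, 0.057, -0.001, -0.005]
contact_force: [-1.4, 14.5, 12.7]
opening: 0.06
finger_force: 61.8
```

```bash
python3 - <<'E'
from plant import *
from h import *
s=get_state();print(s["eef_pos"],s["contact_force"],s["wrist_torque"])
for n in("wrist","side"):
    c=read_camera(n);p,col=cloud(c,s);gaps(n,p,col)
E
```

```text
[ 0.58853996 -0.09875955  0.06905854] [-1.37185473 14.45902774 12.65888581] [2.78025523 0.14032822 0.0214523 ]
wrist screen top L (7165, array([165.8, 213.8]))
wrist lens top L (5785, array([114.9, 163.9]))
wrist red pad L None
side screen top L (278, array([167.2, 203.5]))
side lens top L (898, array([114.3, 163.5]))
side red pad L (78, array([107.8, 111.1]))
```

Emit:
step_arm([
  {"x": 0, "y": 1, "z": 0, "spin": 0, "gripper": 1},
  {"x": 0, "y": 1, "z": 0, "spin": 0, "gripper": 1},
  {"x": 0, "y": 1, "z": 0, "spin": 0, "gripper": 1},
  {"x": 0, "y": 1, "z": 0, "spin": 0, "gripper": 1},
  {"x": 0, "y": 0, "z": 0, "spin": 0, "gripper": 1},
  {"x": 0, "y": 0, "z": 0, "spin": 0, "gripper": 1},
  {"x": 0, "y": 0, "z": 0, "spin": 0, "gripper": 1},
  {"x": 0, "y": 0, "z": 0, "spin": 0, "gripper": 1},
  {"x": 0, "y": 0, "z": 0, "spin": 0, "gripper": 1},
  {"x": 0, "y": 0, "z": 0, "spin": 0, "gripper": 1},
])

```text
time: 11.8
eef_pos: [0.5889, -0.1018, 0.0691]
tcp_rot: [0.998, 0.057, -0.001, -0.006]
contact_force: [-1.4, 18.2, 14.4]
opening: 0.058
finger_force: 61.9
```

```bash
python3 - <<'E'
from plant import *
from h import *
s=get_state();print(s["eef_pos"],s["contact_force"],s["wrist_torque"])
for n in("wrist","side"):
    c=read_camera(n);p,col=cloud(c,s);gaps(n,p,col)
E
```

```text
[ 0.58886569 -0.10175623  0.06907491] [-1.39588051 18.18345608 14.40515323] [3.22430964 0.22416757 0.04368571]
wrist screen top L (7146, array([162.9, 210.9]))
wrist lens top L (5795, array([111.9, 160.9]))
wrist red pad L None
side screen top L (280, array([164.7, 201. ]))
side lens top L (899, array([111.1, 160.4]))
side red pad L (74, array([104.9, 108.4]))
```

The pad is pressed in by about 8 mm (side view: its face moved 7.6 mm; the force rise gives no more than about 10 mm), and the carriers touch. I now ease back slowly until the push force fades before opening.

Emit:
step_arm([
  {"x": 0, "y": 0, "z": 0, "spin": 0, "gripper": 1},
  {"x": 0, "y": -1, "z": 0, "spin": 0, "gripper": 1},
  {"x": 0, "y": -1, "z": 0, "spin": 0, "gripper": 1},
  {"x": 0, "y": -1, "z": 0, "spin": 0, "gripper": 1},
  {"x": 0, "y": -1, "z": 0, "spin": 0, "gripper": 1},
  {"x": 0, "y": 0, "z": 0, "spin": 0, "gripper": 1},
  {"x": 0, "y": 0, "z": 0, "spin": 0, "gripper": 1},
  {"x": 0, "y": 0, "z": 0, "spin": 0, "gripper": 1},
  {"x": 0, "y": 0, "z": 0, "spin": 0, "gripper": 1},
  {"x": 0, "y": 0, "z": 0, "spin": 0, "gripper": 1},
])

```text
time: 12.9
eef_pos: [0.5888, -0.1008, 0.0688]
tcp_rot: [0.998, 0.058, -0.001, -0.003]
contact_force: [-0.0, 10.4, 9.0]
opening: 0.058
finger_force: 61.5
```

Emit:
step_arm([
  {"x": 0, "y": -1, "z": 0, "spin": 0, "gripper": 1},
  {"x": 0, "y": -1, "z": 0, "spin": 0, "gripper": 1},
  {"x": 0, "y": -1, "z": 0, "spin": 0, "gripper": 1},
  {"x": 0, "y": 0, "z": 0, "spin": 0, "gripper": 1},
  {"x": 0, "y": 0, "z": 0, "spin": 0, "gripper": 1},
  {"x": 0, "y": 0, "z": 0, "spin": 0, "gripper": 1},
  {"x": 0, "y": 0, "z": 0, "spin": 0, "gripper": 1},
  {"x": 0, "y": 0, "z": 0, "spin": 0, "gripper": 1},
  {"x": 0, "y": 0, "z": 0, "spin": 0, "gripper": 1},
  {"x": 0, "y": 0, "z": 0, "spin": 0, "gripper": 1},
])

```text
time: 13.9
eef_pos: [0.5887, -0.1004, 0.0687]
tcp_rot: [0.998, 0.058, -0.0, -0.0]
contact_force: [0.3, 1.9, 7.1]
opening: 0.063
finger_force: 61.0
```

Emit:
step_arm([
  {"x": 0, "y": 0, "z": -0.3, "spin": 0, "gripper": 1},
  {"x": 0, "y": 0, "z": -0.3, "spin": 0, "gripper": 1},
  {"x": 0, "y": 0, "z": 0, "spin": 0, "gripper": 1},
  {"x": 0, "y": 0, "z": 0, "spin": 0, "gripper": 1},
  {"x": 0, "y": 0, "z": 0, "spin": 0, "gripper": 1},
  {"x": 0, "y": 0, "z": 0, "spin": 0, "gripper": 1},
  {"x": 0, "y": 0, "z": 0, "spin": 0, "gripper": 1},
  {"x": 0, "y": 0, "z": 0, "spin": 0, "gripper": 1},
  {"x": 0, "y": 0, "z": 0, "spin": 0, "gripper": 1},
  {"x": 0, "y": 0, "z": 0, "spin": 0, "gripper": 1},
])

```text
time: 14.9
eef_pos: [0.5887, -0.1003, 0.0687]
tcp_rot: [0.998, 0.058, -0.0, -0.0]
contact_force: [-1.1, 2.9, 5.8]
opening: 0.06
finger_force: 60.6
```

```bash
python3 - <<'E'
from plant import *
from h import *
s=get_state();print(s["eef_pos"],s["contact_force"],s["wrist_torque"])
for n in("wrist","side"):
    c=read_camera(n);p,col=cloud(c,s);gaps(n,p,col)
E
```

```text
[ 0.58866064 -0.10025309  0.0687239 ] [-1.13881762  2.8930772   5.80066753] [ 0.63567552 -0.08543343 -0.04489153]
wrist screen top L (7402, array([163.9, 211.9]))
wrist lens top L (5738, array([112.9, 161.9]))
wrist red pad L None
side screen top L (274, array([165.3, 203.1]))
side lens top L (904, array([112.2, 161.4]))
side red pad L (75, array([105.9, 109.5]))
```

Emit:
step_arm([
  {"x": 0, "y": 0, "z": -0.5, "spin": 0, "gripper": 1},
  {"x": 0, "y": 0, "z": -0.5, "spin": 0, "gripper": 1},
  {"x": 0, "y": -0.5, "z": 0, "spin": 0, "gripper": 1},
  {"x": 0, "y": -0.5, "z": 0, "spin": 0, "gripper": 1},
  {"x": 0, "y": -0.5, "z": 0, "spin": 0, "gripper": 1},
  {"x": 0, "y": 0, "z": 0, "spin": 0, "gripper": 1},
  {"x": 0, "y": 0, "z": 0, "spin": 0, "gripper": 1},
  {"x": 0, "y": 0, "z": 0, "spin": 0, "gripper": 1},
  {"x": 0, "y": 0, "z": 0, "spin": 0, "gripper": 1},
  {"x": 0, "y": 0, "z": 0, "spin": 0, "gripper": 1},
])

```text
time: 16.0
eef_pos: [0.5879, -0.0985, 0.0691]
tcp_rot: [0.998, 0.058, -0.001, -0.001]
contact_force: [1.5, 5.2, -5.1]
opening: 0.057
finger_force: 59.0
```

Emit:
step_arm([
  {"x": 0, "y": 0, "z": 0.3, "spin": 0, "gripper": 1},
  {"x": 0, "y": -0.5, "z": 0, "spin": 0, "gripper": 1},
  {"x": 0, "y": -0.5, "z": 0, "spin": 0, "gripper": 1},
  {"x": 0, "y": -0.5, "z": 0, "spin": 0, "gripper": 1},
  {"x": 0, "y": -0.5, "z": 0, "spin": 0, "gripper": 1},
  {"x": 0, "y": 0, "z": 0, "spin": 0, "gripper": 1},
  {"x": 0, "y": 0, "z": 0, "spin": 0, "gripper": 1},
  {"x": 0, "y": 0, "z": 0, "spin": 0, "gripper": 1},
  {"x": 0, "y": 0, "z": 0, "spin": 0, "gripper": 1},
  {"x": 0, "y": 0, "z": 0, "spin": 0, "gripper": 1},
])

```text
time: 17.0
eef_pos: [0.5887, -0.0972, 0.0698]
tcp_rot: [0.998, 0.058, 0.0, 0.0]
contact_force: [-1.7, 1.0, -3.8]
opening: 0.061
finger_force: 59.4
```

```bash
python3 - <<'E'
from plant import *
from h import *
s=get_state();print(s["eef_pos"],s["contact_force"],s["wrist_torque"])
for n in("wrist","side"):
    c=read_camera(n);p,col=cloud(c,s);gaps(n,p,col)
E
```

```text
[ 0.58867055 -0.09720214  0.06984943] [-1.68251291  1.00557264 -3.81347001] [ 0.31509651  0.21701176 -0.05579848]
wrist screen top L (7191, array([166.9, 215. ]))
wrist lens top L (5685, array([116. , 164.7]))
wrist red pad L None
side screen top L (290, array([167.8, 206.7]))
side lens top L (902, array([115.1, 164.3]))
side red pad L (80, array([108.7, 111.7]))
```

The pad is still in by about 4 mm, the push has faded to 1 N, and the carriers are together. I lower the carrier by 1 mm to seat it, then open.

Emit:
step_arm([
  {"x": 0, "y": 0, "z": 0.4, "spin": 0, "gripper": 1},
  {"x": 0, "y": 0, "z": 0.4, "spin": 0, "gripper": 1},
  {"x": 0, "y": 0, "z": 0, "spin": 0, "gripper": 1},
  {"x": 0, "y": 0, "z": 0, "spin": 0, "gripper": 1},
  {"x": 0, "y": 0, "z": 0, "spin": 0, "gripper": 1},
  {"x": 0, "y": 0, "z": 0, "spin": 0, "gripper": 0.8},
  {"x": 0, "y": 0, "z": 0, "spin": 0, "gripper": 0.7},
  {"x": 0, "y": 0, "z": 0, "spin": 0, "gripper": 0.6},
  {"x": 0, "y": 0, "z": 0, "spin": 0, "gripper": 0.5},
  {"x": 0, "y": 0, "z": 0, "spin": 0, "gripper": 0.5},
], force=60)

```text
time: 18.1
eef_pos: [0.5887, -0.0971, 0.0691]
tcp_rot: [0.998, 0.058, 0.0, 0.0]
contact_force: [0.0, 0.8, 0.0]
opening: 0.25
finger_force: 0.0
```

```bash
python3 - <<'E'
from plant import *
from h import *
s=get_state();print(s["eef_pos"],s["contact_force"],s["opening"],s["finger_force"])
for n in("wrist","side"):
    c=read_camera(n);p,col=cloud(c,s);gaps(n,p,col)
    cv2.imwrite(f"pics/{n}5.png",c["color"][:,:,::-1])
E
```

```text
[ 0.5886979  -0.09712866  0.06906757] [0.02706001 0.75640933 0.03480887] 0.25039441902890547 0.0
wrist screen top L (8271, array([168.4, 214.9]))
wrist lens top L (5501, array([116.2, 165.1]))
wrist red pad L None
side screen top L (218, array([168.1, 206.6]))
side lens top L (895, array([115.4, 164.1]))
side red pad L (80, array([109.1, 111.7]))
```

View pics/wrist5.png

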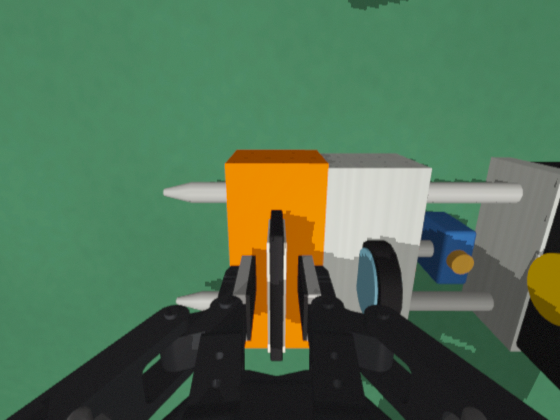

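Released: the plate at (277,280) is free of both fingers, the carriers are flush at column 327, and the rods come out behind the screen. The pad is still in by about 3.4 mm. I raise the arm straight up and check once more.

Emit:
step_arm([
  {"x": 0, "y": 0, "z": -3, "spin": 0, "gripper": 0.5},
  {"x": 0, "y": 0, "z": -8, "spin": 0, "gripper": 0.5},
  {"x": 0, "y": 0, "z": -12, "spin": 0, "gripper": 0.5},
  {"x": 0, "y": 0, "z": -15, "spin": 0, "gripper": 0.5},
  {"x": 0, "y": 0, "z": -20, "spin": 0, "gripper": 0.5},
  {"x": 0, "y": 0, "z": -20, "spin": 0, "gripper": 0.5},
  {"x": 0, "y": 0, "z": -20, "spin": 0, "gripper": 0.5},
  {"x": 0, "y": 0, "z": 0, "spin": 0, "gripper": 0.5},
  {"x": 0, "y": 0, "z": 0, "spin": 0, "gripper": 0.5},
  {"x": 0, "y": 0, "z": 0, "spin": 0, "gripper": 0.5},
])

```text
time: 19.2
eef_pos: [0.5879, -0.0967, 0.1659]
tcp_rot: [0.998, 0.058, -0.001, -0.0]
contact_force: [0.5, -0.5, -1.1]
opening: 0.252
finger_force: 0.0
```

```bash
python3 - <<'E'
from plant import *
from h import *
s=get_state();print(s["eef_pos"],s["contact_force"],s["time"])
for n in("wrist","side"):
    c=read_camera(n);p,col=cloud(c,s);gaps(n,p,col)
E
```

```text
[ 0.58786431 -0.09673753  0.1658611 ] [ 0.46734449 -0.46972681 -1.09989327] 19.2
wrist screen top L (1476, array([171.1, 213.7]))
wrist lens top L (3899, array([116.3, 164.8]))
wrist red pad L (37, array([110. , 111.8]))
side screen top L (274, array([170.2, 206.5]))
side lens top L (896, array([115.4, 164.1]))
side red pad L (75, array([108.9, 112.4]))
```

```bash
python3 -c "
from plant import *
print(sign_off())"
```

```text
the job is handed in; nothing more can be done
None
```

The screen carrier was the missing one; it is now threaded on both rods and touching the lens carrier. The pair was pressed about 8 mm into the pad, then released with the pad still in by about 3.5 mm, and the job is handed in (no verdict was returned).

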